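Line up the cook's ingredients by height

TASK

Line up the spice jar, the pepper shaker, the small tin and the garlic bulb by height on the four round mats of the wooden board: each standing upright in the middle of a mat of its own, the tallest on the mat next to the mug, then getting shorter along the row to the shortest next to the roll of tape. Leave the mug and the roll of tape where they stand.

Things in the scene. Friction and masses are not known exactly. Their poses are not given: they have to be found in the camera images.
- garlic_mid (a point): Garlic bulb, whole, pale pinkish white with a short pointed tip: 56 mm across at its widest (about 20 mm up), 56 mm tall. This point is at its centre, half-way up, on its upright axis (z, up). Loose, stands upright on the bench top somewhere behind the row of mats, 0.58 to 0.63 m ahead of the robot; a wall shelf hangs 0.67 m above the bench from 0.65 m ahead onwards.
- spice_jar_mid (a point): Spice jar, round clear jar with a black lid and a dark label: 41 mm across all the way up, 105 mm tall. Not the ones in the group at the far left back of the bench. This point is at its centre, half-way up, on its upright axis (z, up). Loose, stands upright on the bench top somewhere behind the row of mats, 0.58 to 0.63 m ahead of the robot; a wall shelf hangs 0.67 m above the bench from 0.65 m ahead onwards.
- pepper_shaker_mid (a point): Pepper shaker, clear round body with a pale grey domed cap: about 44 mm across, a little waisted, 90 mm tall. This point is at its centre, half-way up, on its upright axis (z, up). Loose, stands upright on the bench top somewhere behind the row of mats, 0.58 to 0.63 m ahead of the robot; a wall shelf hangs 0.67 m above the bench from 0.65 m ahead onwards.
- small_tin_mid (a point): Small squat round food tin with a printed red and green label: 57 mm across, 72 mm tall. This point is at its centre, half-way up, on its upright axis (z, up). Loose, stands upright on the bench top somewhere behind the row of mats, 0.58 to 0.63 m ahead of the robot; a wall shelf hangs 0.67 m above the bench from 0.65 m ahead onwards.
- mat_1: Round black rubber mat, 76 mm across, fixed on the wooden board (110 x 420 mm, its mat tops 16 mm above the bench). Mat 1 of four in one straight row, 100 mm apart, at the left end of the row seen from the robot. Origin at the centre of its top face, z up; y runs along the row to the left (towards mat_1), x across the row away from the robot.
- mat_2: Round black rubber mat, 76 mm across, fixed on the wooden board (110 x 420 mm, its mat tops 16 mm above the bench). Mat 2 of four in one straight row, 100 mm apart, number 2 counted from the left seen from the robot. Origin at the centre of its top face, z up; y runs along the row to the left (towards mat_1), x across the row away from the robot.
- mat_3: Round black rubber mat, 76 mm across, fixed on the wooden board (110 x 420 mm, its mat tops 16 mm above the bench). Mat 3 of four in one straight row, 100 mm apart, number 3 counted from the left seen from the robot. Origin at the centre of its top face, z up; y runs along the row to the left (towards mat_1), x across the row away from the robot.
- mat_4: Round black rubber mat, 76 mm across, fixed on the wooden board (110 x 420 mm, its mat tops 16 mm above the bench). Mat 4 of four in one straight row, 100 mm apart, at the right end of the row seen from the robot. Origin at the centre of its top face, z up; y runs along the row to the left (towards mat_1), x across the row away from the robot.
- mug: Off-white mug with a handle and a small painted pattern, 83 mm across, 94 mm tall, 117 mm long with its handle. Stands loose just beyond one end of the row, left or right, about 120 mm from the centre of the last mat; the tallest thing goes to this end. Origin on its underside, in the middle of its length with the handle (the handle lies at -y).
- tape_roll: Roll of brown tape lying flat, 92 mm across, 48 mm tall. Stands loose just beyond the other end of the row, about 120 mm from the centre of the last mat; the shortest thing goes to this end. Origin on its underside at the centre.
Not all that is in view belongs to the job. What is shaped like the part that bears pepper_shaker_mid but yellow is not meant. Leave any pink look-alike of the part that bears small_tin_mid alone.

How it is judged:
At the end, for the whole second after the job is handed in: From the mug's end of the row to the tape's: spice jar, pepper shaker, small tin, garlic bulb, one on each mat, each centre within 15 mm of its mat's centre (seen from above), standing upright on the mat (within 0.15 rad, not raised by more than 8 mm), released and at rest (((horizontal distance between mug and mat_1 below 0.2 m and horizontal distance between spice_jar_mid and mat_1 below 0.015 m and horizontal distance between pepper_shaker_mid and mat_2 below 0.015 m and horizontal distance between small_tin_mid and mat_3 below 0.015 m and horizontal distance between garlic_mid and mat_4 below 0.015 m) or (horizontal distance between mug and mat_4 below 0.2 m and horizontal distance between spice_jar_mid and mat_4 below 0.015 m and horizontal distance between pepper_shaker_mid and mat_3 below 0.015 m and horizontal distance between small_tin_mid and mat_2 below 0.015 m and horizontal distance between garlic_mid and mat_1 below 0.015 m)) and angle between each of spice_jar_mid, pepper_shaker_mid, small_tin_mid, garlic_mid's own z axis and vertical below 0.15 rad and height (world z) of spice_jar_mid below 0.0765 m and linear speed of each of spice_jar, pepper_shaker, small_tin, garlic below 0.02 m/s and height (world z) of pepper_shaker_mid below 0.069 m and height (world z) of small_tin_mid below 0.06 m and height (world z) of garlic_mid below 0.052 m); the robot touches nothing.
It fails at once if the mug was shifted by more than 30 mm (distance of mug from where it was at the start of the episode above 0.03 m).
It fails at once if the roll of tape was shifted by more than 30 mm (distance of tape_roll from where it was at the start of the episode above 0.03 m).
It also fails if it takes over 88 s, if anything falls off the work surface, if the arm or the gripper's body presses on something with over 40 N, if the wrist force passes 120 N, or if a joint passes its speed limit or range.

ROBOT

A 7-joint arm with a two-finger parallel gripper is mounted at the origin on a cart in front of the work surface, level with it; the furniture and walls round the work are solid. World frame = base frame: x ahead of the robot, y to its left, z up, the work surface at z = 0. Lengths are in m, angles in rad, forces in N, time in s.
With the tool pointing down it reaches from about 0.425 to 0.925 m from the base axis. Payload 6.8 kg.
Tool frame: the origin (TCP) lies at the very end of the fingers, on their centre line; the grasp point (between the pads) lies 19 mm behind it (tcp_to_grasp is the distance from the TCP to the grasp point, in m); z points along the fingers, y is the direction in which the jaws open and shut (so a half turn about z gives the same grasp; the last joint's range is limited). The gripper opens to 85 mm and grips with 20 to 120 N. Pads are 22 mm wide; open, the fingers measure 114 mm over their backs; the gripper's body (76 mm by 85 mm) begins 54 mm behind the grasp point. The pads swing forward as they close: fully open they stand 13 mm farther back than shut.
Start: joints at [-1.218, 0.477, 0.022, 1.555, -0.011, 1.109, -0.083], TCP at [0.3, 0.605, 0.2] pointing down, gripper open.
Joint ranges: [-2.96, 2.96], [-0.34, 2.1], [-1.41, 1.46], [0.24, 2.44], [-1.37, 4.51], [0.17, 1.92], [-2.96, 2.96]. Speed limits (rad/s): [2.39, 2.39, 3.14, 3.14, 3.14, 3.14, 3.14].

INTERFACE

Orientations are given as a unit quaternion [w, x, y, z].
In Python, from station import * gives the robot as it stands.
- The arm moves only by the tool apply_moves, never from a script. Its argument "increments" is one flat list of numbers, 5 for each row, row after row: the finger opening in mm, from 0 to 85.4, then the shift along the tool's x, y, z in mm, then the turn about the tool's z in degrees. In form: [claw, tx, ty, tz, roll, claw, tx, ty, tz, roll, ...]. A call has 1 to 12 rows; each row shifts and turns the pose as measured when the row begins, along the tool's axes as they then stand; what a row does not reach is not made up. A row lasts 1/8 s, in which the tool goes at most 62.5 mm and 10.7 degrees, less where a joint would pass 70% of its speed; a pose out of reach is approached as far as the arm can. A call with a gripper value outside its range is refused whole. The fingers move at their own pace and stop on an object; "squeeze" is the grip in N (left out, the last holds). Time passes only in rows, so rows that do not move let the fingers close. It gives the time, the measured TCP pose, the force and the opening at its end, in the units of the state.
- get_obs(): the state, without advancing time (a new reading comes with each control period).
- read_camera(name): name is "side" or "top"; returns (picture, depth): 480x640x3 uint8, blue, green, red; 480x640 float32, m along the optical axis (not along the pixel's ray), 0 where there is no reading.
- get_calibration(name): a dict with "mtx" (3x3 intrinsics, pixels), "camera_from_world" (4x4, takes a point from world to camera coordinates). Camera axes: x right, y down, z forward; pixel columns grow to the right and rows downward; lengths in m; the calibration is good to about 2 mm. A picture is of the moment at which its call begins. get_calibration takes no time and is no camera call.
- hand_in(): hands the job in, once; it reports no verdict.
Trained networks look in the newest picture that a camera, given by its name, has taken for a name from the list of things; names that differ only in an ending like _2 or _b are one class to them, and where a whole thing is asked for, a point or a joint stands for the part that bears it (a point fixed in the world has none). Each returns a list of dicts, best first, with "p" (0 to 1); they miss things now and then, are a little off and sometimes report something else, mostly with a low value. They report only what shows in the picture. A call takes as long as a camera call. They do not tell look-alikes from the thing itself.
- outline_of(camera, thing): "pixels" (480x640 bool, what is visible of it) and "extent" ([centre column, centre row, width, height] in pixels, round what is visible of it).
The state is a dict: "t": time; "q": joint angles; "joint_vel": joint speeds; "joint_torque": joint torques, N m; "eef_pos": TCP position; "tool_rot": TCP orientation; "contact_force": force on the tool from outside, world axes, zero at the start; "torque": the same for the moment, N m; "gripper_width": opening from 0.0 (shut) to 1.0 (fully open).
Only numpy, scipy, OpenCV 4.12 (cv2) and the standard library are available. Lean on these libraries where they do the work, as an engineer would, in place of code of your own. Each camera call takes 0.05 s, during which the arm holds its last target.

## Working session

There is one attempt and no reset: what is moved stays moved. The work goes in short steps, Python scripts to look and compute and a tool call to move; the robot and the scene stay as the last step left them, time stands still between calls to the robot, and variables do not carry over. Pictures are saved under pics/ and viewed, and the job is handed in when it is done.

Besides the shell and the picture viewer there is one more tool, called after "Call:" by a JSON object that holds its "fn" and its "kwargs", one argument or row to a line. apply_moves: Moves the arm, as the interface text tells. Its arguments: {"type":"object","properties":{"increments":{"type":"array"},"squeeze":{"type":"number"}},"required":["increments"]}

```bash
mkdir -p pics; python3 - <<'E'
from station import *
import cv2
o=get_obs();print(o)
for c in("side","top"):
    p,d=read_camera(c);cv2.imwrite(f"pics/{c}0.png",p)
    k=get_calibration(c);print(c,k)
E
```

```text
{'t': 0.0, 'q': array([-1.21810753,  0.47780428,  0.0223364 ,  1.55644251, -0.01146591,
        1.10926635, -0.08309401]), 'joint_vel': array([ 0.00038418,  0.00035356,  0.00011041, -0.00087658, -0.00039867,
       -0.00068985,  0.00024963]), 'joint_torque': array([ 1.06604439e-03, -5.96443355e+01,  1.60802018e+00, -2.81212538e+01,
        1.23307348e-02,  9.13412921e-03,  2.48006552e-05]), 'eef_pos': array([0.29988467, 0.60402079, 0.19922667]), 'tool_rot': array([-1.24954653e-04,  2.28339107e-01,  9.73581249e-01, -8.87406743e-04]), 'contact_force': array([-0.51507067,  0.14054386,  0.15649325]), 'torque': array([0.00290487, 0.01545732, 0.01428152]), 'gripper_width': 0.9980060024927705}
side {'mtx': array([[572.78929295,   0.        , 311.79536878],
       [  0.        , 572.78929295, 231.53320677],
       [  0.        ,   0.        ,   1.        ]]), 'camera_from_world': array([[ 0.98458874, -0.17483087,  0.0043793 , -0.49513212],
       [-0.0742947 , -0.44080942, -0.89452074,  0.14797863],
       [ 0.15832027,  0.88040969, -0.447005  ,  1.12695595],
       [ 0.        ,  0.        ,  0.        ,  1.        ]])}
top {'mtx': array([[561.21335447,   0.        , 314.58016934],
       [  0.        , 561.21335447, 233.16494436],
       [  0.        ,   0.        ,   1.        ]]), 'camera_from_world': array([[ 0.02543264, -0.99962669, -0.00998279,  0.12595167],
       [-0.98008602, -0.02296573, -0.19724088,  0.52867063],
       [ 0.19693798,  0.01480035, -0.98030423,  1.13951538],
       [ 0.        ,  0.        ,  0.        ,  1.        ]])}
```

View pics/side0.png

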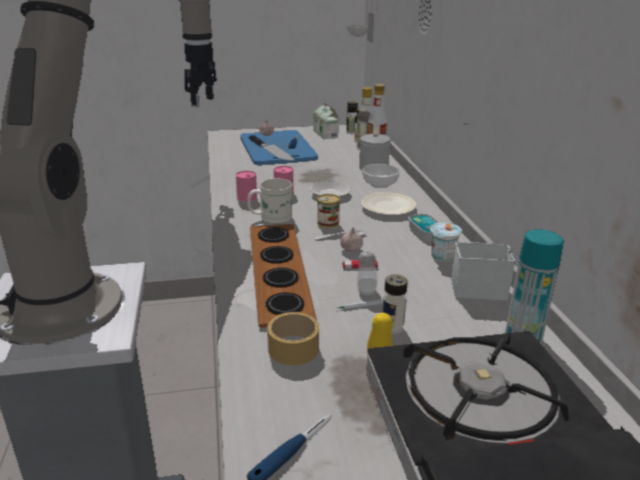

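View pics/top0.png

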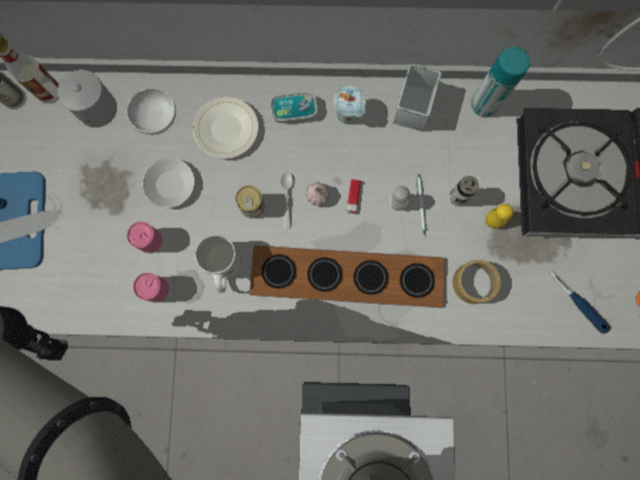

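```bash
cat > h.py <<'E'
from station import *
import numpy as np, cv2
def ray(cam,u,v,z):
    "world point on pixel ray at height z"
    k=get_calibration(cam);M=k["camera_from_world"];R=M[:3,:3];t=M[:3,3]
    c=-R.T@t; d=R.T@np.linalg.inv(k["mtx"])@np.array([u,v,1.])
    return c+d*(z-c[2])/d[2]
def cloud(cam,d,mask):
    k=get_calibration(cam);M=k["camera_from_world"];K=k["mtx"]
    v,u=np.nonzero(mask&(d>0));z=d[v,u]
    P=np.linalg.inv(K)@np.array([u,v,np.ones_like(u)])*z
    return (M[:3,:3].T@(P-M[:3,3:4])).T
E
python3 - <<'E'
from h import *
np.set_printoptions(precision=4,suppress=True)
ims={}
for c in("top","side"):
    p,d=read_camera(c);ims[c]=(p,d)
    for n in("garlic_mid","spice_jar_mid","pepper_shaker_mid","small_tin_mid","mat_1","mug","tape_roll"):
        for r in outline_of(c,n)[:6]:
            P=cloud(c,d,r["pixels"])
            if len(P)<5: print(c,n,r["p"],r["extent"],"nodepth");continue
            top=np.percentile(P[:,2],97); T=P[P[:,2]>top-.01]
            print(c,n,round(r["p"],2),np.round(r["extent"]),"med",np.median(P,0),"top",top,"topmid",(T.min(0)+T.max(0))/2)
p=ims["top"][0]
cv2.imwrite("pics/crop0.png",cv2.resize(p[150:310,190:520],None,fx=2.4,fy=2.4,interpolation=cv2.INTER_CUBIC))
E
```

```text
top garlic_mid 0.8 [319. 192.  20.  22.] med [0.6166 0.1356 0.0358] top 0.04804927195266733 topmid [0.6202 0.1351 0.047 ]
top spice_jar_mid 0.76 [465. 192.  32.  32.] med [ 0.6174 -0.1704  0.0954] top 0.1076509304993529 topmid [ 0.6236 -0.1773  0.1048]
top pepper_shaker_mid 0.93 [400. 198.  21.  22.] med [ 0.6001 -0.039   0.079 ] top 0.08978412920445418 topmid [ 0.6071 -0.04    0.0861]
top pepper_shaker_mid 0.6 [498. 217.  25.  27.] med [ 0.5686 -0.2478  0.0624] top 0.08907292226419891 topmid [ 0.5739 -0.2548  0.0855]
top small_tin_mid 0.94 [250. 202.  36.  38.] med [0.589  0.279  0.0672] top 0.07280731560926416 topmid [0.5944 0.2817 0.0708]
top small_tin_mid 0.92 [144. 237.  38.  32.] med [0.5061 0.4978 0.0666] top 0.07258784623265217 topmid [0.5095 0.5044 0.0697]
top small_tin_mid 0.65 [151. 289.  32.  32.] med [0.4004 0.4765 0.067 ] top 0.07282892905023713 topmid [0.4022 0.4822 0.0702]
top mat_1 0.9 [326. 274.  34.  35.] med [0.443  0.116  0.0154] top 0.019922535291288762 topmid [0.4438 0.1168 0.0163]
top mat_1 0.86 [415. 280.  39.  37.] med [ 0.4348 -0.0834  0.0153] top 0.0200905
[... 1347 characters left out ...]
6.  34.] med [0.5894 0.2608 0.0482] top 0.07242221731442898 topmid [0.5934 0.281  0.0689]
side mat_1 0.97 [283. 304.  38.  24.] med [ 0.4337 -0.0847  0.0169] top 0.019316856439569523 topmid [ 0.434  -0.0997  0.0295]
side mat_1 0.95 [277. 256.  32.  20.] med [0.4413 0.1113 0.0171] top 0.019774889676547894 topmid [0.4417 0.1159 0.0164]
side mat_1 0.74 [279. 278.  38.  20.] med [0.4367 0.0124 0.017 ] top 0.019218112832501355 topmid [0.4377 0.0182 0.0152]
side mug 0.97 [269. 201.  44.  42.] med [0.4629 0.312  0.0631] top 0.0937510674235677 topmid [0.4585 0.3399 0.0908]
side tape_roll 0.69 [293. 340.  51.  48.] med [ 0.4312 -0.2282  0.0296] top 0.04883512082667132 topmid [ 0.4324 -0.2097  0.0447]
```

View pics/crop0.png

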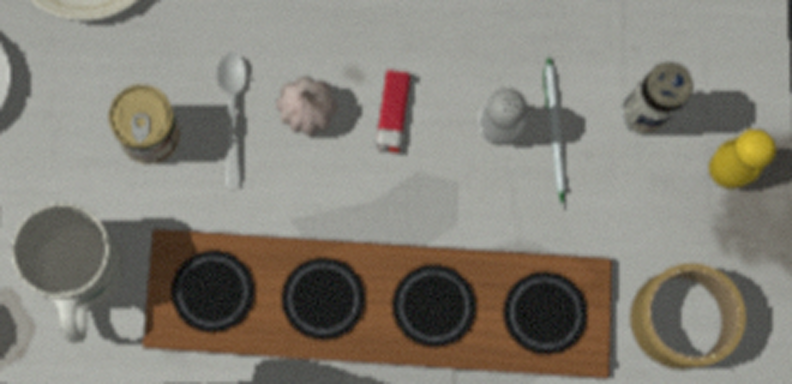

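```bash
python3 - <<'E'
from h import *
from scipy.optimize import least_squares
np.set_printoptions(precision=4,suppress=True)
for n,uv,z in(("jar",(470,185.4),.105),("shaker",(401.7,193.8),.088),("tin",(249.2,198.3),.072),("garlic",(318,190),.05)): print(n,ray("top",*uv,z))
T={"garlic_mid":(.028,.618,.133),"spice_jar_mid":(.0205,.6225,-.1775),"pepper_shaker_mid":(.022,.607,-.042),"small_tin_mid":(.0285,.594,.281)}
H={"garlic_mid":(.012,.03),"spice_jar_mid":(.01,.1),"pepper_shaker_mid":(.01,.03),"small_tin_mid":(.01,.066)}
for c in("top","side"):
    p,d=read_camera(c)
    k=get_calibration(c);P=cloud(c,d,np.ones_like(d,bool))
    for n,(r,x,y) in T.items():
        m=(np.hypot(P[:,0]-x,P[:,1]-y)<.05)&(P[:,2]>H[n][0])&(P[:,2]<H[n][1]);Q=P[m]
        s=least_squares(lambda a:np.hypot(Q[:,0]-a[0],Q[:,1]-a[1])-r,(x,y),loss="soft_l1",f_scale=.003)
        print(c,n,len(Q),s.x,np.median(abs(s.fun)))
E
```

```text
jar [ 0.6229 -0.1796  0.105 ]
shaker [ 0.6066 -0.0415  0.088 ]
tin [0.5938 0.2791 0.072 ]
garlic [0.6216 0.1339 0.05  ]
top garlic_mid 98 [0.6236 0.1352] 0.0018811507912923561
top spice_jar_mid 284 [ 0.6244 -0.1776] 0.0005169392978922691
top pepper_shaker_mid 33 [ 0.6119 -0.044 ] 0.0005476052995126227
top small_tin_mid 255 [0.5953 0.282 ] 0.000586517175697198
side garlic_mid 148 [0.6207 0.1376] 0.0015951499743684077
side spice_jar_mid 812 [ 0.6232 -0.1769] 0.0009084844745775311
side pepper_shaker_mid 158 [ 0.6095 -0.0422] 0.001070975439672361
side small_tin_mid 451 [0.5936 0.2825] 0.001503621703857056
```

Call:
{"fn": "apply_moves", "kwargs": {
  "increments": [85,0,0,0,9,85,0,0,0,9,85,0,0,0,9,85,0,0,0,9,85,0,0,0,9,85,0,0,0,9,85,0,0,0,9],
  "squeeze": 40
}}

```text
t: 1.88
eef_pos: [0.3001, 0.6046, 0.2003]
tool_rot: [-0.0, 0.716, 0.698, 0.0]
contact_force: [-0.0, -0.3, -0.2]
gripper_width: 0.994
```

Call:
{"fn": "apply_moves", "kwargs": {
  "increments": [85,-50,24,0,0,85,-50,24,0,0,85,-50,24,0,0,85,-50,24,0,0,85,-50,24,0,0,85,-50,24,0,0,85,-50,24,0,0,85,-50,24,0,0,85,-50,24,0,0,85,-50,24,0,0,85,-50,24,0,0,85,-50,24,0,0]
}}

```text
t: 3.38
eef_pos: [0.5812, -0.0127, 0.2004]
tool_rot: [-0.001, 0.712, 0.702, 0.005]
contact_force: [1.5, 1.0, 0.2]
gripper_width: 0.996
```

Call:
{"fn": "apply_moves", "kwargs": {
  "increments": [85,-41,11,0,0,85,-41,11,0,0,85,-41,11,0,0,85,-41,11,0,0,85,0,0,0,0]
}}

```text
t: 4.0
eef_pos: [0.6247, -0.1885, 0.2]
tool_rot: [0.001, 0.714, 0.7, 0.005]
contact_force: [-0.9, -0.7, 0.3]
gripper_width: 0.996
```

Call:
{"fn": "apply_moves", "kwargs": {
  "increments": [85,11,-1,0,0,85,0,0,0,0,85,0,0,40,0,85,0,0,40,0,85,0,0,40,0,85,0,0,25,0,85,0,0,10,0,85,0,0,0,0]
}}

```text
t: 5.0
eef_pos: [0.6285, -0.1617, 0.0429]
tool_rot: [0.0, 0.708, 0.706, 0.008]
contact_force: [-0.1, -1.1, 0.8]
gripper_width: 0.989
```

```bash
python3 - <<'E'
from h import *
print(get_obs()["eef_pos"])
p,d=read_camera("side")
cv2.imwrite("pics/s1.png",cv2.resize(p[150:390,260:500],None,fx=2.5,fy=2.5))
E
```

```text
[ 0.62846199 -0.16174625  0.04285495]
```

View pics/s1.png

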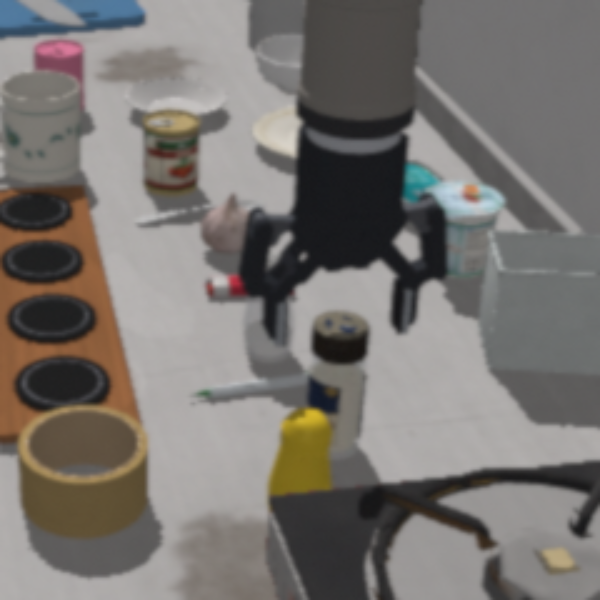

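```bash
python3 - <<'E'
from h import *
k=get_calibration("side");M=k["camera_from_world"]
def pr(p):
    c=M@np.array([*p,1]);u=k["mtx"]@c[:3];u=u/u[2];return (u[:2]-[260,150])*2.5
o=get_obs();print(o["t"],o["eef_pos"],o["joint_vel"])
x,y,z=o["eef_pos"]
for dx in(-.043,.043):
  for h in(0,.013): print(dx,h,pr((x+dx,y,z+h)))
print(pr((.6235,-.1775,.105)),pr((.6235,-.1775,.0)))
E
```

```text
5.05 [ 0.62889816 -0.16183014  0.04344253] [ 0.00368831 -0.01188969  0.00930503 -0.010348    0.00132511  0.0012082
  0.00058624]
-0.043 0 [278.69320477 389.18944453]
-0.043 0.013 [279.59487248 374.38446218]
0.043 0 [389.96479845 378.29462061]
0.043 0.013 [391.46173211 363.61939072]
[339.91788186 324.24230371] [330.06645466 444.72728872]
```

```bash
python3 - <<'E'
from h import *
np.set_printoptions(precision=3,suppress=True)
p,d=read_camera("side")
cv2.imwrite("pics/s2.png",cv2.resize(p[220:340,340:460],None,fx=5,fy=5))
P=cloud("side",d,np.ones_like(d,bool))
m=(abs(P[:,0]-.628)<.09)&(abs(P[:,1]+.15)<.06)&(P[:,2]>.05);Q=P[m]
for a in np.arange(.05,.2,.006):
    q=Q[(Q[:,2]>a)&(Q[:,2]<a+.006)]
    for lo,hi in((.55,.595),(.595,.65),(.65,.71)):
        s=q[(q[:,0]>lo)&(q[:,0]<hi)]
        if len(s)>2: print(round(a,3),lo,len(s),s.min(0)[:2],s.max(0)[:2],end=' | ')
    print()
E
```

```text
0.05 0.595 55 [ 0.602 -0.199] [ 0.641 -0.179] | 
0.056 0.595 69 [ 0.602 -0.202] [ 0.64  -0.173] | 
0.062 0.595 68 [ 0.601 -0.2  ] [ 0.639 -0.164] | 
0.068 0.595 62 [ 0.603 -0.199] [ 0.639 -0.179] | 
0.074 0.595 84 [ 0.602 -0.2  ] [ 0.64  -0.168] | 
0.08 0.595 44 [ 0.603 -0.199] [ 0.64  -0.177] | 
0.086 0.55 5 [ 0.578 -0.171] [ 0.584 -0.162] | 0.086 0.595 69 [ 0.603 -0.199] [ 0.641 -0.174] | 0.086 0.65 7 [ 0.669 -0.17 ] [ 0.672 -0.155] | 
0.092 0.55 21 [ 0.572 -0.177] [ 0.585 -0.166] | 0.092 0.595 61 [ 0.602 -0.202] [ 0.639 -0.172] | 0.092 0.65 25 [ 0.669 -0.176] [ 0.681 -0.151] | 
0.098 0.55 32 [ 0.571 -0.175] [ 0.585 -0.158] | 0.098 0.595 75 [ 0.603 -0.201] [ 0.642 -0.156] | 0.098 0.65 28 [ 0.669 -0.174] [ 0.683 -0.151] | 
0.104 0.55 24 [ 0.571 -0.175] [ 0.584 -0.158] | 0.104 0.595 210 [ 0.603 -0.198] [ 0.642 -0.157] | 0.104 0.65 30 [ 0.669 -0.176] [ 0.683 -0.15 ] | 
0.11 0.55 29 [ 0.571 -0.176] [ 0.584 -0.157] | 0.11 0.65 37 [ 0.669 -0.177] [ 0.682 -0.154] | 
0.116 0.55 31 [ 0.57  -0.176] [ 0.584 -0.157] | 0.116 0.65 31 [ 0.669 -0.176] [ 0.683 -0.155] | 
0.122 0.55 17 [ 0.571 -0.17
[... 1059 characters left out ...]
.182] [ 0.696 -0.164] | 
0.176 0.55 77 [ 0.556 -0.179] [ 0.594 -0.151] | 0.176 0.595 122 [ 0.596 -0.186] [ 0.65 -0.17] | 0.176 0.65 68 [ 0.651 -0.178] [ 0.696 -0.165] | 
0.182 0.55 80 [ 0.558 -0.18 ] [ 0.594 -0.153] | 0.182 0.595 110 [ 0.596 -0.186] [ 0.65 -0.17] | 0.182 0.65 79 [ 0.65  -0.178] [ 0.695 -0.166] | 
0.188 0.55 107 [ 0.558 -0.179] [ 0.595 -0.15 ] | 0.188 0.595 53 [ 0.595 -0.179] [ 0.65  -0.171] | 0.188 0.65 105 [ 0.65  -0.179] [ 0.692 -0.15 ] | 
0.194 0.55 22 [ 0.588 -0.175] [ 0.595 -0.156] | 0.194 0.595 9 [ 0.595 -0.175] [ 0.602 -0.169] | 0.194 0.65 11 [ 0.655 -0.176] [ 0.689 -0.164] | 
0.2 0.55 15 [ 0.589 -0.184] [ 0.595 -0.163] | 0.2 0.595 41 [ 0.596 -0.202] [ 0.649 -0.186] |
```

View pics/s2.png

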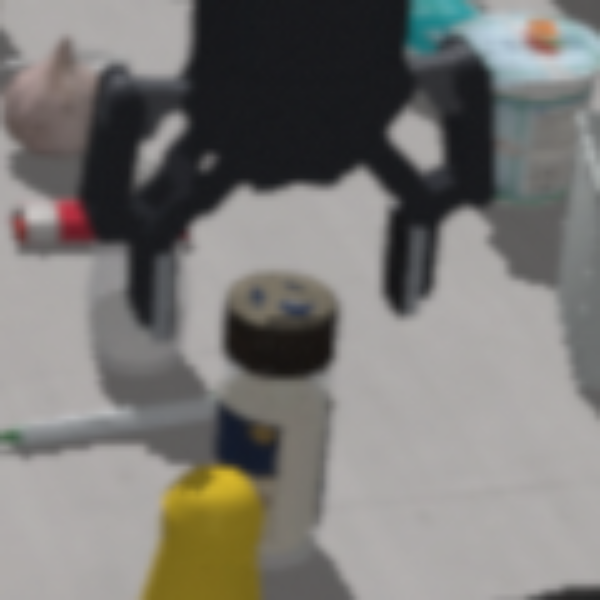

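```bash
python3 - <<'E'
from h import *
k=get_calibration("side");M=k["camera_from_world"]
def pr(p):
    c=M@np.array([*p,1]);u=k["mtx"]@c[:3];u=u/u[2];return u[:2]
for z in(.2,.213,.24):print(pr((.3,.604,z)), pr((.3+.444*.043,.604+.896*.043,z)), pr((.3-.444*.043,.604-.896*.043,z)))
p=cv2.imread("pics/side0.png");cv2.imwrite("pics/s3.png",cv2.resize(p[20:120,140:260],None,fx=5,fy=5))
print(get_obs())
E
```

```text
[203.92831731 118.35731061] [210.51563871 114.51191447] [197.03292617 122.38254468]
[203.55947168 113.81449652] [210.17829017 110.05737953] [196.62996766 117.74797155]
[202.78484114 104.27391293] [209.46998513 100.70453165] [195.78347367 108.01213458]
{'t': 5.1, 'q': array([-0.15872926,  0.64679644,  0.45615916,  1.7716851 , -0.39789723,
        0.80308481,  0.49121701]), 'joint_vel': array([ 0.00682256, -0.00965541,  0.00880296, -0.00555579,  0.00080848,
       -0.00088625,  0.00232614]), 'joint_torque': array([-1.01272613e-01, -5.78979707e+01,  9.43868637e+00, -2.08237571e+01,
       -4.45838389e-02, -9.77300835e-03,  4.38981006e-04]), 'eef_pos': array([ 0.62926713, -0.16235497,  0.04397303]), 'tool_rot': array([0.0009651 , 0.70852554, 0.70562868, 0.00887676]), 'contact_force': array([-1.24202582,  1.00168427, -0.3220297 ]), 'torque': array([-0.01647526,  0.02106567, -0.00845605]), 'gripper_width': 0.9946957239354752}
```

View pics/s3.png

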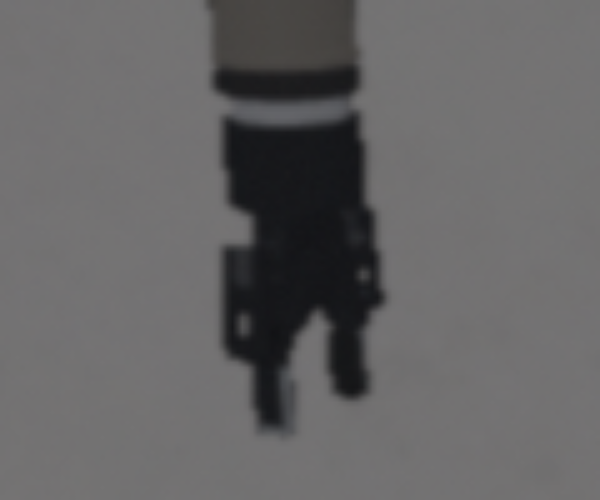

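Call:
{"fn": "apply_moves", "kwargs": {
  "increments": [85,-13,-4,0,0,85,0,0,0,0,85,0,0,0,0]
}}

```text
t: 5.48
eef_pos: [0.6264, -0.1776, 0.0466]
tool_rot: [0.003, 0.709, 0.705, 0.01]
contact_force: [0.3, 0.2, 0.7]
gripper_width: 0.994
```

Call:
{"fn": "apply_moves", "kwargs": {
  "increments": [85,0,0,0,0,85,0,0,0,0]
}}

```text
t: 5.72
eef_pos: [0.6266, -0.1776, 0.0469]
tool_rot: [0.003, 0.709, 0.705, 0.01]
contact_force: [-1.1, -0.2, -0.1]
gripper_width: 0.997
```

Call:
{"fn": "apply_moves", "kwargs": {
  "increments": [85,0,-2,20,0,85,0,0,20,0,85,0,0,0,0,85,0,0,0,0]
}}

```text
t: 6.22
eef_pos: [0.6243, -0.1763, 0.0024]
tool_rot: [0.002, 0.709, 0.705, 0.01]
contact_force: [0.2, -0.9, 0.5]
gripper_width: 0.999
```

```bash
cat >> h.py <<'E'
def snap(cam,name,u0,u1,v0,v1,f):
    p,d=read_camera(cam);cv2.imwrite(f"pics/{name}.png",cv2.resize(p[v0:v1,u0:u1],None,fx=f,fy=f));return p,d
E
python3 - <<'E'
from h import *
snap("side","s4",340,460,220,340,5)
E
```

```text
(no output)
```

View pics/s4.png

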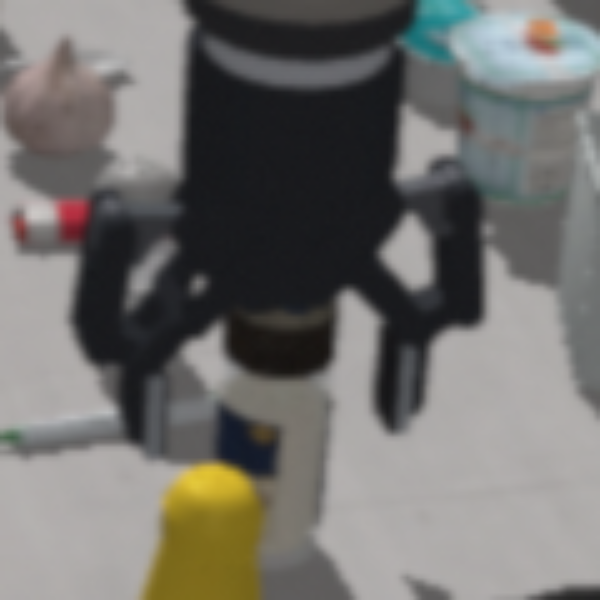

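Call:
{"fn": "apply_moves", "kwargs": {
  "increments": [85,0,0,-12,0,85,0,0,0,0,35,0,0,0,0,35,0,0,0,0,35,0,0,0,0,35,0,0,0,0,35,0,0,0,0,35,0,0,0,0],
  "squeeze": 40
}}

```text
t: 7.28
eef_pos: [0.625, -0.1767, 0.0174]
tool_rot: [0.003, 0.709, 0.705, 0.01]
contact_force: [-0.4, -0.0, 2.3]
gripper_width: 0.469
```

```bash
python3 - <<'E'
from h import *
snap("side","s5",340,460,220,340,5)
E
```

```text
(no output)
```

View pics/s5.png

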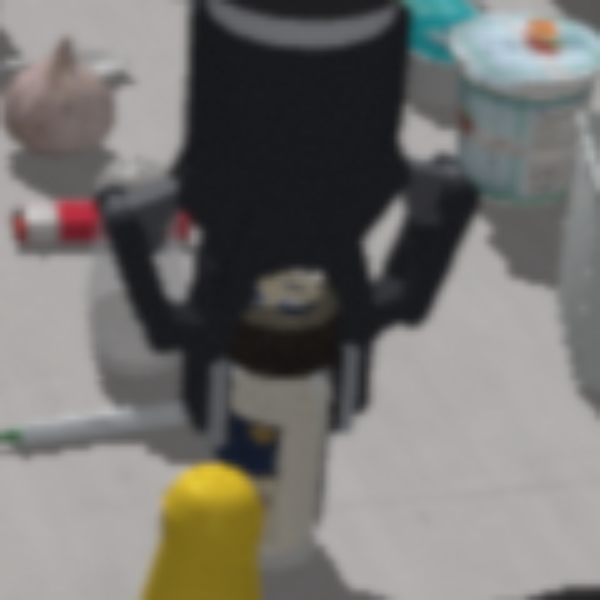

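Call:
{"fn": "apply_moves", "kwargs": {
  "increments": [35,0,0,-20,0,35,0,0,-40,0,35,0,0,-40,0,35,0,0,-30,0,35,40,-18,0,0,35,40,-18,0,0,35,40,-18,0,0,35,40,-18,0,0,35,40,-18,0,0,35,0,0,0,0]
}}

```text
t: 8.57
eef_pos: [0.5324, 0.026, 0.1614]
tool_rot: [0.006, 0.71, 0.704, 0.014]
contact_force: [1.0, -1.1, -0.9]
gripper_width: 0.467
```

Call:
{"fn": "apply_moves", "kwargs": {
  "increments": [35,37,-16,0,0,35,37,-16,0,0,35,37,-16,0,0,35,37,-16,0,0,35,30,-12,0,0,35,0,0,0,0,35,0,0,0,0]
}}

```text
t: 9.45
eef_pos: [0.4618, 0.2036, 0.1677]
tool_rot: [0.008, 0.714, 0.7, 0.018]
contact_force: [-0.5, -0.5, -1.2]
gripper_width: 0.471
```

Call:
{"fn": "apply_moves", "kwargs": {
  "increments": [35,13,-13,0,0,35,0,0,0,0,35,0,0,30,0,35,0,-2,30,0,35,0,-2,30,0,35,0,0,0,0,35,0,0,0,0]
}}

```text
t: 10.32
eef_pos: [0.4572, 0.209, 0.0787]
tool_rot: [0.011, 0.719, 0.695, 0.021]
contact_force: [-0.3, -1.2, -0.7]
gripper_width: 0.468
```

```bash
python3 - <<'E'
from h import *
snap("side","s6",220,340,160,280,5)
snap("top","t6",200,360,200,320,5)
E
```

```text
(no output)
```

View pics/s6.png

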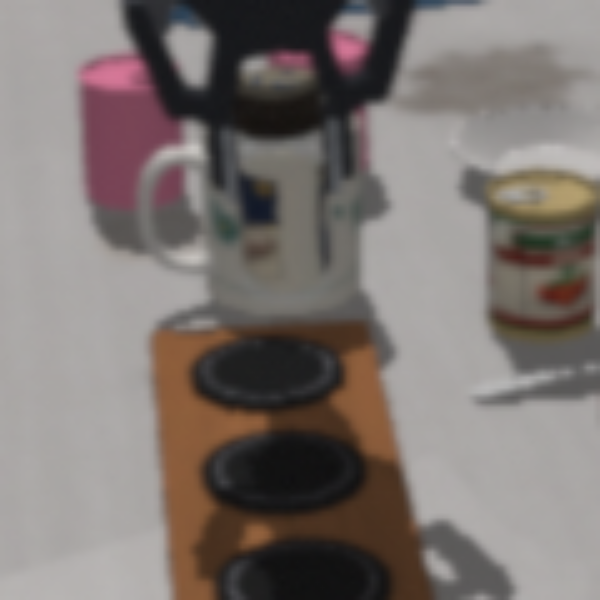

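View pics/t6.png

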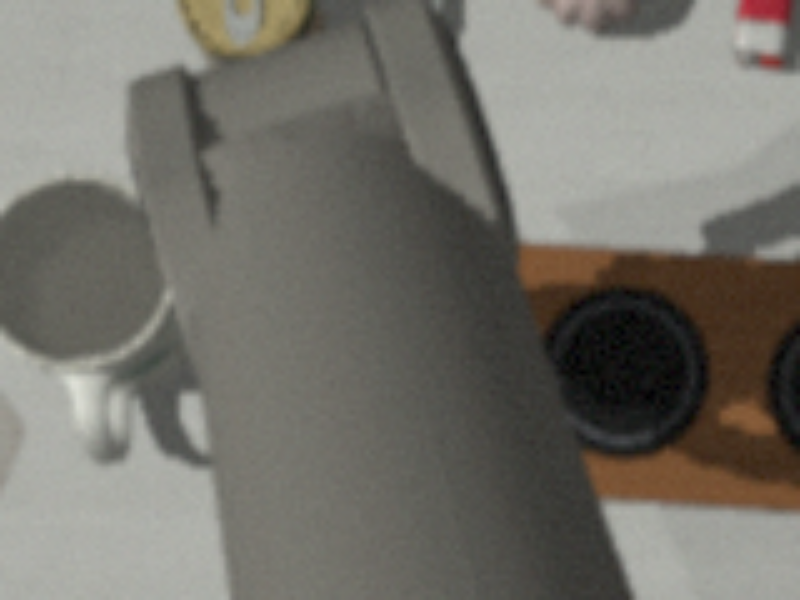

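Call:
{"fn": "apply_moves", "kwargs": {
  "increments": [35,10,-8,0,0,35,0,0,0,0,35,2,-4,20,0,35,2,-2,10,0,35,0,0,0,0,35,0,0,0,0]
}}

```text
t: 11.18
eef_pos: [0.446, 0.2278, 0.051]
tool_rot: [0.011, 0.718, 0.696, 0.024]
contact_force: [-1.2, -0.1, -1.1]
gripper_width: 0.47
```

Call:
{"fn": "apply_moves", "kwargs": {
  "increments": [35,-8,2,0,0,35,0,0,0,0,35,0,0,0,0]
}}

```text
t: 11.55
eef_pos: [0.4489, 0.2189, 0.052]
tool_rot: [0.011, 0.718, 0.695, 0.025]
contact_force: [-0.1, 0.4, -1.8]
gripper_width: 0.467
```

Call:
{"fn": "apply_moves", "kwargs": {
  "increments": [35,0,0,0,0,35,0,0,0,0]
}}

```text
t: 11.8
eef_pos: [0.449, 0.219, 0.0521]
tool_rot: [0.011, 0.718, 0.695, 0.025]
contact_force: [0.4, 0.5, -1.4]
gripper_width: 0.469
```

Call:
{"fn": "apply_moves", "kwargs": {
  "increments": [35,-1,-1,8,0,35,0,0,8,0,35,0,0,0,0,35,0,0,0,0]
}}

```text
t: 12.3
eef_pos: [0.4483, 0.2182, 0.0344]
tool_rot: [0.011, 0.718, 0.695, 0.024]
contact_force: [0.3, 0.5, -1.5]
gripper_width: 0.468
```

```bash
python3 - <<'E'
from h import *
snap("side","s7",220,340,160,280,5)
E
```

```text
(no output)
```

View pics/s7.png

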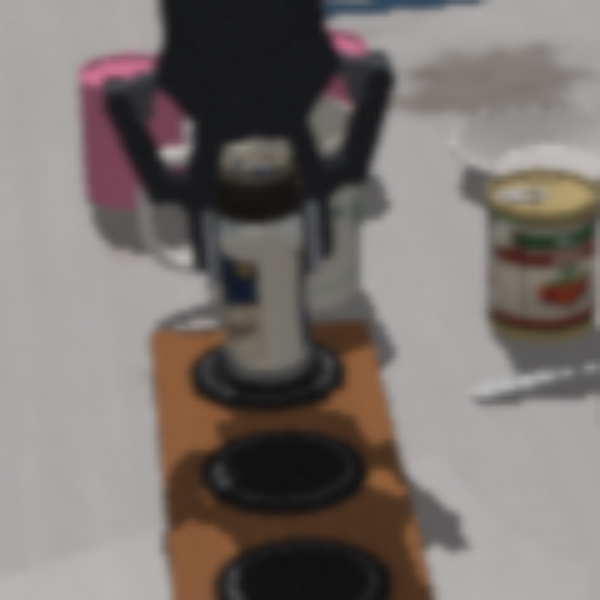

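Call:
{"fn": "apply_moves", "kwargs": {
  "increments": [35,0,0,2,0,35,0,0,2,0,35,0,0,0,0,55,0,0,0,0,60,0,0,0,0,70,0,0,0,0,70,0,0,0,0]
}}

```text
t: 13.22
eef_pos: [0.4497, 0.2195, 0.0345]
tool_rot: [0.01, 0.718, 0.695, 0.026]
contact_force: [-0.9, 0.4, -0.5]
gripper_width: 0.82
```

```bash
python3 - <<'E'
from h import *
snap("side","s8",220,340,160,280,5)
E
```

```text
(no output)
```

View pics/s8.png

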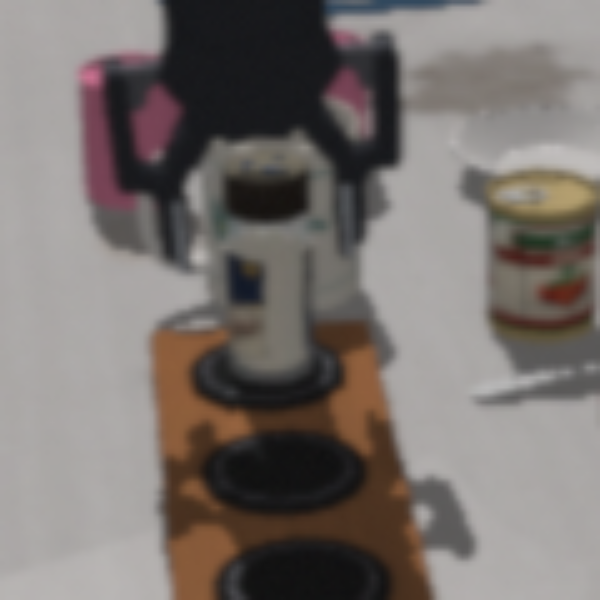

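Call:
{"fn": "apply_moves", "kwargs": {
  "increments": [85,0,0,-30,0,85,0,0,-40,0,85,0,0,-40,0,85,-20,12,0,0,85,-40,24,0,0,85,-40,24,0,0,85,-40,24,0,0,85,-40,24,0,0,85,-40,24,0,0,85,-30,18,0,0,85,0,0,0,0,85,0,0,0,0]
}}

```text
t: 14.78
eef_pos: [0.59, -0.0434, 0.1486]
tool_rot: [0.01, 0.717, 0.697, 0.026]
contact_force: [-0.9, -0.1, -0.6]
gripper_width: 0.994
```

Call:
{"fn": "apply_moves", "kwargs": {
  "increments": [85,0,14,0,0,85,0,0,0,0,85,0,0,30,0,85,0,0,30,0,85,0,0,30,0,85,0,0,0,0,85,0,0,0,0]
}}

```text
t: 15.65
eef_pos: [0.6108, -0.0345, 0.0588]
tool_rot: [0.009, 0.713, 0.7, 0.028]
contact_force: [0.2, -0.3, -0.1]
gripper_width: 0.998
```

```bash
python3 - <<'E'
from h import *
snap("side","s9",310,430,190,310,5)
E
```

```text
(no output)
```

View pics/s9.png

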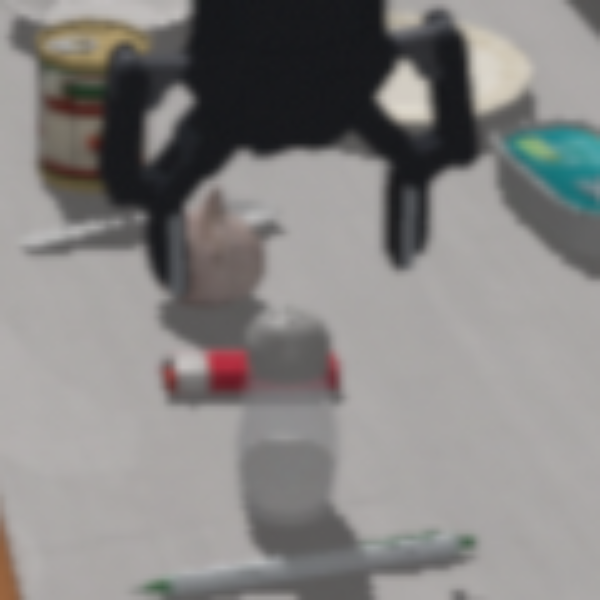

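Call:
{"fn": "apply_moves", "kwargs": {
  "increments": [85,-8,-2,0,0,85,0,0,0,0,85,0,-1,25,0,85,0,0,25,0,85,0,0,0,0,85,0,0,0,0]
}}

```text
t: 16.45
eef_pos: [0.614, -0.0427, 0.0131]
tool_rot: [0.012, 0.714, 0.7, 0.031]
contact_force: [0.2, -0.4, 0.3]
gripper_width: 0.994
```

Call:
{"fn": "apply_moves", "kwargs": {
  "increments": [85,2,-1,13,0,85,0,0,0,0,38,0,0,0,0,38,0,0,0,0,38,0,0,0,0,38,0,0,0,0,38,0,0,0,0,38,0,0,0,0]
}}

```text
t: 17.45
eef_pos: [0.6152, -0.0402, 0.0018]
tool_rot: [0.013, 0.714, 0.7, 0.032]
contact_force: [0.5, -0.6, 0.2]
gripper_width: 0.452
```

```bash
python3 - <<'E'
from h import *
snap("side","s10",310,430,190,310,5)
E
```

```text
(no output)
```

View pics/s10.png

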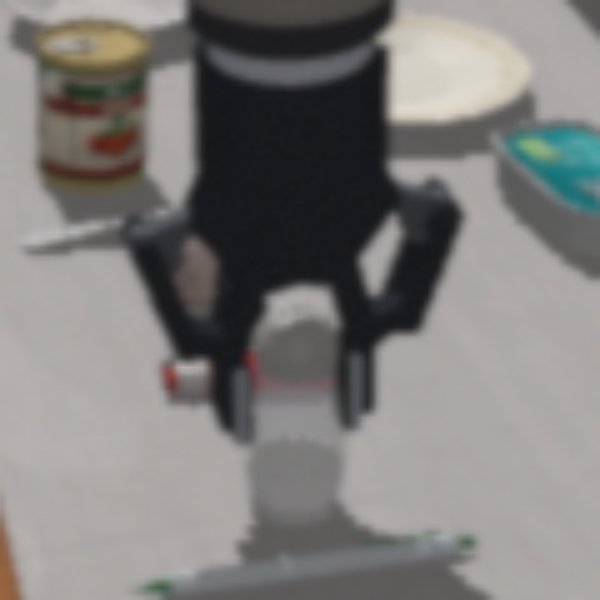

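Call:
{"fn": "apply_moves", "kwargs": {
  "increments": [20,0,0,0,0,20,0,0,-30,0,20,0,0,-40,0,20,30,-28,0,0,20,40,-42,0,0,20,40,-42,0,0,20,30,-38,0,0,20,12,-10,0,0,20,0,0,0,0,20,0,0,0,0]
}}

```text
t: 18.75
eef_pos: [0.4501, 0.1164, 0.0665]
tool_rot: [0.014, 0.714, 0.7, 0.033]
contact_force: [0.9, -0.5, -1.1]
gripper_width: 0.435
```

Call:
{"fn": "apply_moves", "kwargs": {
  "increments": [20,0,-4,15,0,20,0,0,20,0,20,0,0,5,0,20,0,0,0,0,20,0,0,0,0]
}}

```text
t: 19.38
eef_pos: [0.4538, 0.1137, 0.0267]
tool_rot: [0.016, 0.716, 0.697, 0.034]
contact_force: [-0.1, -0.2, -1.0]
gripper_width: 0.442
```

```bash
python3 - <<'E'
from h import *
snap("side","s11",220,340,180,300,5)
E
```

```text
(no output)
```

View pics/s11.png

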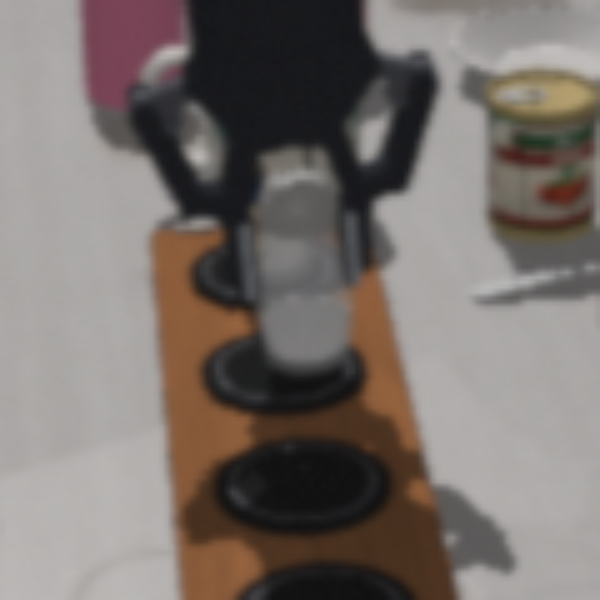

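Call:
{"fn": "apply_moves", "kwargs": {
  "increments": [20,4,-11,0,0,20,0,0,0,0,20,0,0,6,0,20,0,0,0,0,20,0,0,0,0]
}}

```text
t: 20.05
eef_pos: [0.4428, 0.1193, 0.0204]
tool_rot: [0.016, 0.716, 0.697, 0.035]
contact_force: [-0.4, -0.6, -1.8]
gripper_width: 0.441
```

```bash
python3 - <<'E'
from h import *
snap("side","s12",220,340,180,300,5)
E
```

```text
(no output)
```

View pics/s12.png

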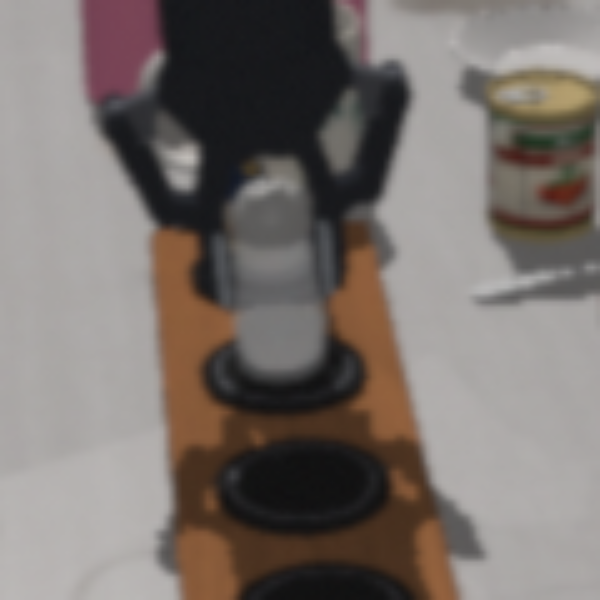

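Call:
{"fn": "apply_moves", "kwargs": {
  "increments": [20,-5,0,0,0,20,0,0,3,0,20,0,0,0,0,50,0,0,0,0,60,0,0,0,0,70,0,0,0,0,75,0,0,0,0]
}}

```text
t: 20.98
eef_pos: [0.4438, 0.1136, 0.0178]
tool_rot: [0.016, 0.716, 0.697, 0.036]
contact_force: [-0.5, -0.7, -0.1]
gripper_width: 0.874
```

```bash
python3 - <<'E'
from h import *
snap("side","s13",220,340,180,300,5)
E
```

```text
(no output)
```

View pics/s13.png

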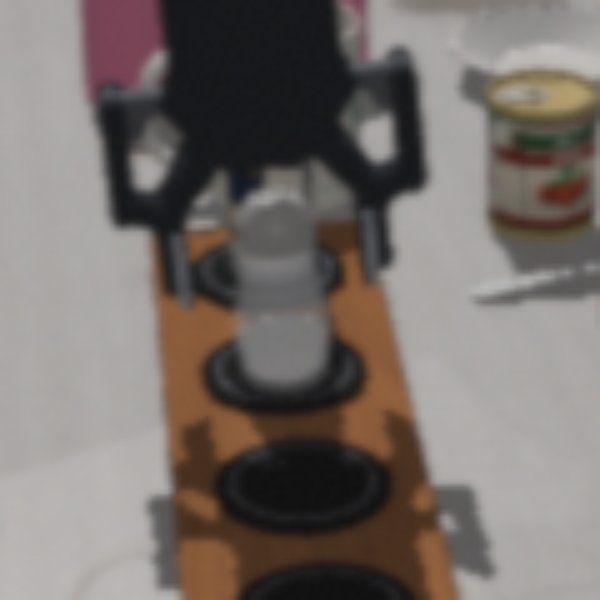

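Call:
{"fn": "apply_moves", "kwargs": {
  "increments": [85,0,0,-40,0,85,0,0,-40,0,85,0,0,-25,0,85,20,20,0,0,85,38,35,0,0,85,38,35,0,0,85,38,35,0,0,85,30,22,0,0,85,0,0,0,0,85,0,0,0,0]
}}

```text
t: 22.28
eef_pos: [0.5894, 0.2744, 0.1396]
tool_rot: [0.015, 0.717, 0.696, 0.035]
contact_force: [0.6, 0.6, -0.3]
gripper_width: 0.994
```

Call:
{"fn": "apply_moves", "kwargs": {
  "increments": [85,5,-1,20,0,85,0,0,40,0,85,0,0,30,0,85,0,0,0,0,85,0,0,0,0]
}}

```text
t: 22.9
eef_pos: [0.5914, 0.279, 0.0449]
tool_rot: [0.014, 0.718, 0.695, 0.033]
contact_force: [-0.1, -0.4, 0.9]
gripper_width: 0.99
```

```bash
python3 - <<'E'
from h import *
snap("side","s14",270,390,130,250,5)
E
```

```text
(no output)
```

View pics/s14.png

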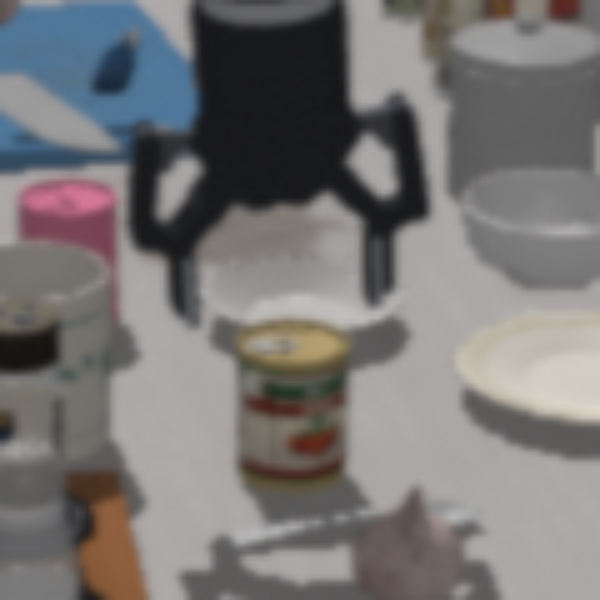

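Call:
{"fn": "apply_moves", "kwargs": {
  "increments": [85,3,5,0,0,85,0,0,20,0,85,0,0,25,0,85,0,0,10,0,85,0,0,0,0,85,0,0,0,0]
}}

```text
t: 23.7
eef_pos: [0.6026, 0.285, -0.0098]
tool_rot: [0.014, 0.718, 0.695, 0.036]
contact_force: [0.7, -0.2, -0.1]
gripper_width: 1.0
```

```bash
python3 - <<'E'
from h import *
snap("side","s15",270,390,130,250,5)
E
```

```text
(no output)
```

View pics/s15.png

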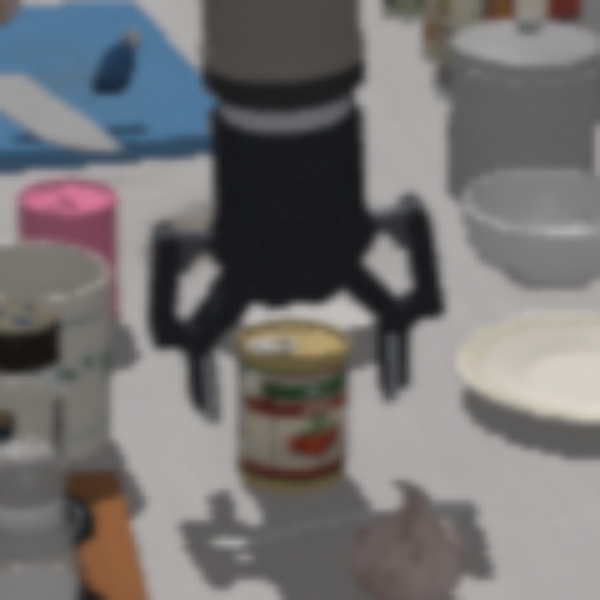

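Call:
{"fn": "apply_moves", "kwargs": {
  "increments": [85,-1,-2,6,0,85,0,0,0,0,45,0,0,0,0,45,0,0,0,0,45,0,0,0,0,45,0,0,0,0,45,0,0,0,0]
}}

```text
t: 24.62
eef_pos: [0.6003, 0.2847, -0.014]
tool_rot: [0.013, 0.718, 0.695, 0.036]
contact_force: [-0.6, -0.2, 1.5]
gripper_width: 0.669
```

Call:
{"fn": "apply_moves", "kwargs": {
  "increments": [45,0,0,-30,0,45,0,0,-45,0,45,0,0,-45,0,45,-25,-15,0,0,45,-45,-26,0,0,45,-45,-26,0,0,45,-45,-26,0,0,45,-45,-26,0,0,45,-40,-24,0,0,45,0,0,0,0,45,0,0,0,0]
}}

```text
t: 26.0
eef_pos: [0.4377, 0.0344, 0.0893]
tool_rot: [0.014, 0.718, 0.695, 0.037]
contact_force: [0.0, 0.2, -2.0]
gripper_width: 0.668
```

Call:
{"fn": "apply_moves", "kwargs": {
  "increments": [45,-17,0,0,0,45,0,0,0,0,45,0,0,35,0,45,0,0,30,0,45,0,0,0,0,45,0,0,0,0]
}}

```text
t: 26.75
eef_pos: [0.4482, 0.0263, 0.0238]
tool_rot: [0.015, 0.714, 0.698, 0.04]
contact_force: [-0.4, 0.1, -2.3]
gripper_width: 0.671
```

```bash
python3 - <<'E'
from h import *
snap("side","s16",220,340,200,320,5)
E
```

```text
(no output)
```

View pics/s16.png

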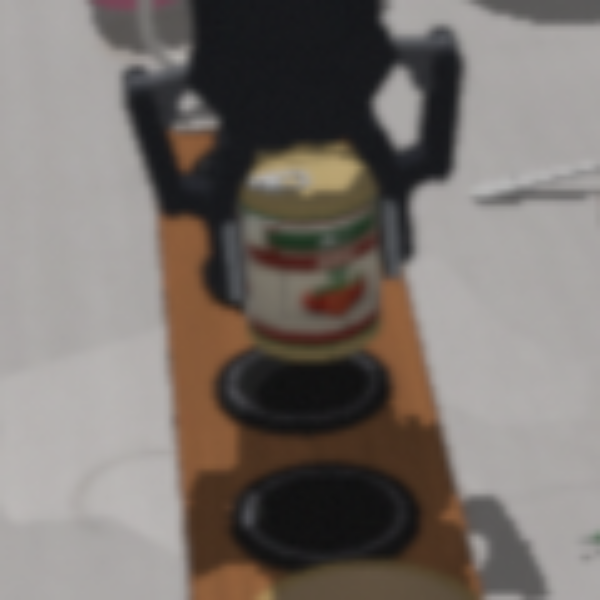

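Call:
{"fn": "apply_moves", "kwargs": {
  "increments": [45,-7,-5,0,0,45,0,0,0,0,45,0,0,15,0,45,0,0,0,0,45,0,0,0,0]
}}

```text
t: 27.42
eef_pos: [0.4459, 0.02, 0.0112]
tool_rot: [0.016, 0.714, 0.698, 0.042]
contact_force: [-0.5, 0.9, -1.5]
gripper_width: 0.671
```

```bash
python3 - <<'E'
from h import *
snap("side","s17",220,340,200,320,5)
E
```

```text
(no output)
```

View pics/s17.png

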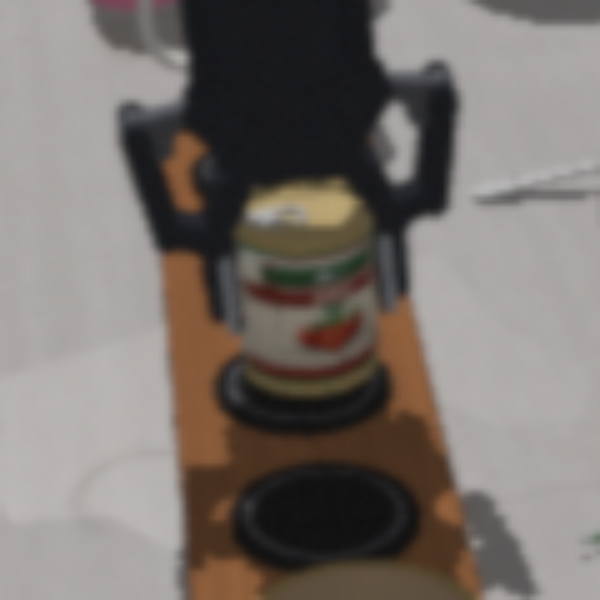

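Call:
{"fn": "apply_moves", "kwargs": {
  "increments": [45,0,-3,4,0,45,0,0,4,0,45,0,0,0,0,45,0,0,0,0]
}}

```text
t: 27.98
eef_pos: [0.4436, 0.0206, 0.003]
tool_rot: [0.016, 0.714, 0.698, 0.043]
contact_force: [-0.4, -0.4, -2.0]
gripper_width: 0.673
```

```bash
python3 - <<'E'
from h import *
snap("side","s18",220,340,200,320,5)
E
```

```text
(no output)
```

View pics/s18.png

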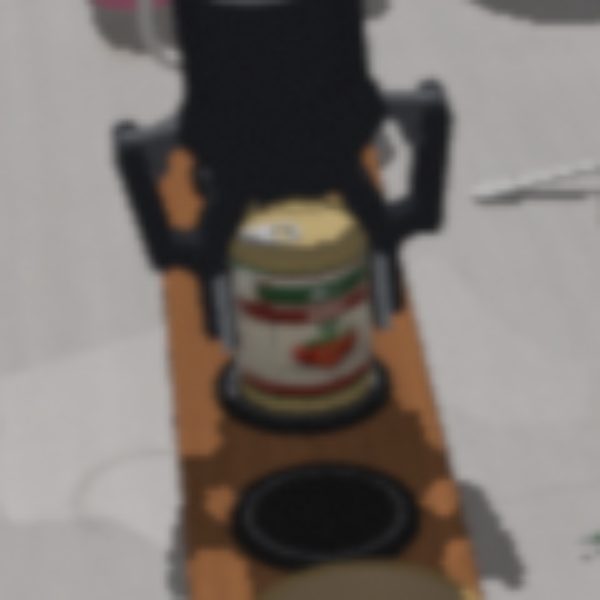

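Call:
{"fn": "apply_moves", "kwargs": {
  "increments": [45,0,0,2,0,70,0,0,0,0,80,0,0,0,0,85,0,0,0,0,85,0,0,-40,0,85,0,0,-40,0,85,0,0,-20,0,85,0,0,0,0]
}}

```text
t: 29.02
eef_pos: [0.4359, 0.0167, 0.1038]
tool_rot: [0.016, 0.714, 0.698, 0.043]
contact_force: [0.2, 0.3, 0.3]
gripper_width: 0.994
```

```bash
python3 - <<'E'
from h import *
snap("side","s19",220,380,180,320,5)
E
```

```text
(no output)
```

View pics/s19.png

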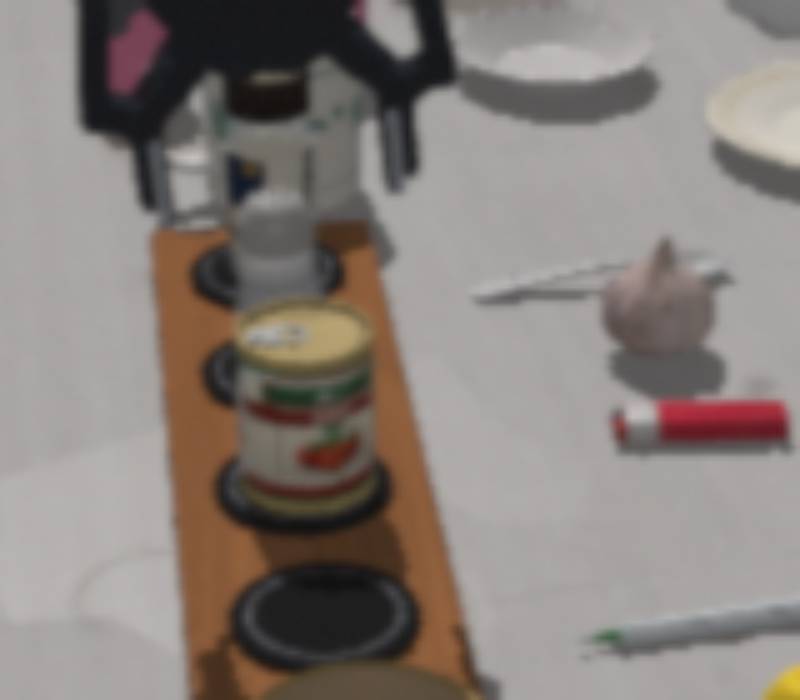

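Call:
{"fn": "apply_moves", "kwargs": {
  "increments": [85,15,20,0,0,85,25,37,0,0,85,25,37,0,0,85,25,37,0,0,85,20,30,0,0,85,9,14,0,0,85,0,0,0,0,85,0,0,0,0]
}}

```text
t: 30.08
eef_pos: [0.6109, 0.1337, 0.1083]
tool_rot: [0.011, 0.715, 0.698, 0.035]
contact_force: [-0.4, -0.1, -0.4]
gripper_width: 0.996
```

Call:
{"fn": "apply_moves", "kwargs": {
  "increments": [85,0,6,20,0,85,0,0,35,0,85,0,0,30,0,85,0,0,0,0,85,0,0,0,0]
}}

```text
t: 30.7
eef_pos: [0.6204, 0.1337, 0.0181]
tool_rot: [0.01, 0.716, 0.697, 0.034]
contact_force: [0.0, 0.5, 1.3]
gripper_width: 0.994
```

```bash
python3 - <<'E'
from h import *
snap("side","s20",290,410,160,280,5)
E
```

```text
(no output)
```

View pics/s20.png

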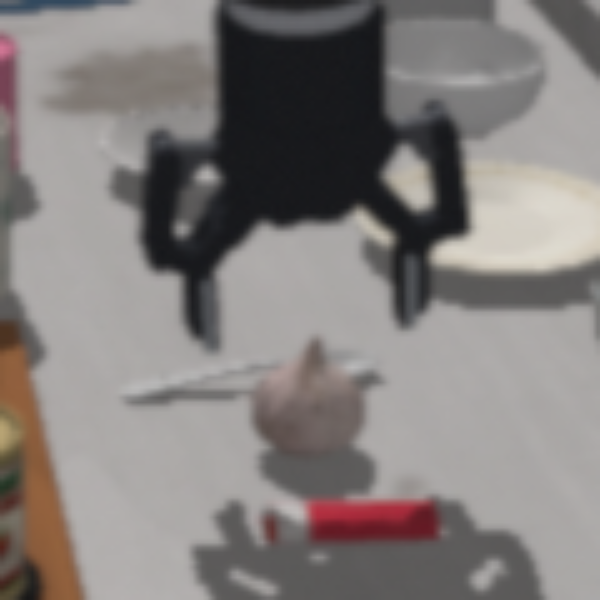

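Call:
{"fn": "apply_moves", "kwargs": {
  "increments": [85,3,2,15,0,85,0,0,18,0,85,0,0,8,0,85,0,0,0,0,85,0,0,0,0]
}}

```text
t: 31.38
eef_pos: [0.6263, 0.139, -0.0237]
tool_rot: [0.01, 0.716, 0.697, 0.035]
contact_force: [-0.3, -0.0, -0.1]
gripper_width: 0.996
```

```bash
python3 - <<'E'
from h import *
snap("side","s21",290,410,160,280,5)
E
```

```text
(no output)
```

View pics/s21.png

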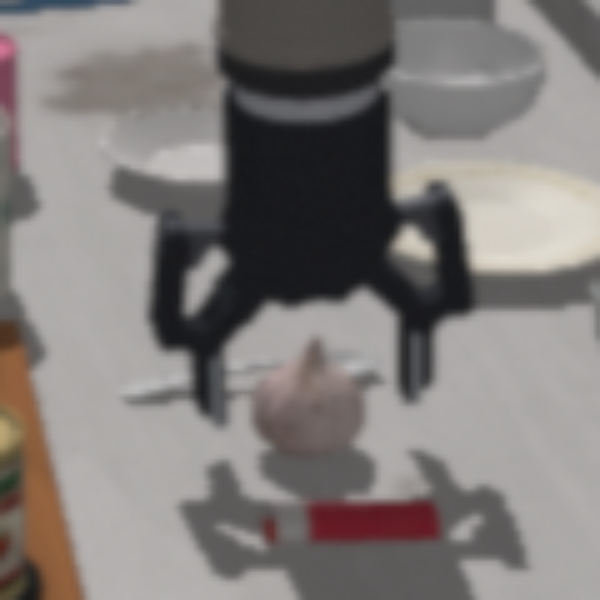

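Call:
{"fn": "apply_moves", "kwargs": {
  "increments": [85,0,0,5,0,85,0,0,0,0,45,0,0,0,0,45,0,0,0,0,45,0,0,0,0,45,0,0,0,0,45,0,0,0,0]
}}

```text
t: 32.3
eef_pos: [0.6273, 0.1394, -0.0273]
tool_rot: [0.01, 0.716, 0.697, 0.036]
contact_force: [-0.2, 0.4, 0.3]
gripper_width: 0.597
```

```bash
python3 - <<'E'
from h import *
snap("side","s22",290,410,160,280,5)
E
```

```text
(no output)
```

View pics/s22.png

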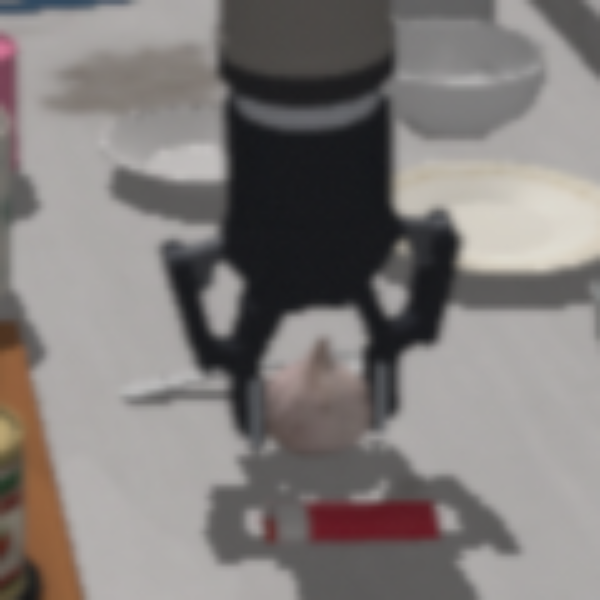

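Call:
{"fn": "apply_moves", "kwargs": {
  "increments": [40,0,0,-20,0,40,0,0,-45,0,40,0,0,-45,0,40,0,0,-20,0,40,-20,-16,0,0,40,-40,-34,0,0,40,-40,-34,0,0,40,-40,-34,0,0,40,-40,-34,0,0,40,-25,-22,0,0,40,0,0,0,0,40,0,0,0,0]
}}

```text
t: 33.85
eef_pos: [0.4383, -0.0708, 0.098]
tool_rot: [0.013, 0.717, 0.696, 0.044]
contact_force: [0.8, 0.6, -0.1]
gripper_width: 0.59
```

Call:
{"fn": "apply_moves", "kwargs": {
  "increments": [40,-14,-7,0,0,40,0,0,0,0,40,0,0,35,0,40,0,0,35,0,40,0,0,10,0,40,0,0,0,0,40,0,0,0,0]
}}

```text
t: 34.72
eef_pos: [0.4425, -0.0802, 0.0174]
tool_rot: [0.015, 0.715, 0.697, 0.046]
contact_force: [-0.3, 0.3, 0.5]
gripper_width: 0.588
```

```bash
python3 - <<'E'
from h import *
snap("side","s23",220,340,230,350,5)
E
```

```text
(no output)
```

View pics/s23.png

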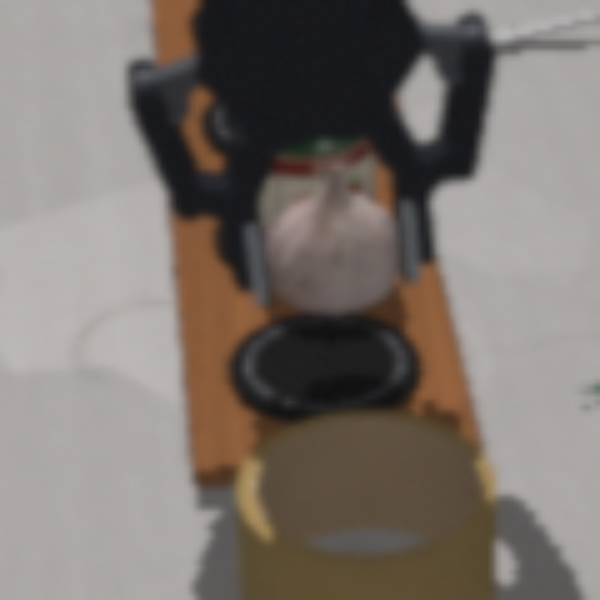

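Call:
{"fn": "apply_moves", "kwargs": {
  "increments": [40,-1,-5,0,0,40,0,0,12,0,40,0,0,12,0,40,0,0,0,0,40,0,0,0,0]
}}

```text
t: 35.4
eef_pos: [0.4404, -0.0797, -0.0074]
tool_rot: [0.016, 0.715, 0.697, 0.048]
contact_force: [-0.3, 0.5, -0.9]
gripper_width: 0.592
```

```bash
python3 - <<'E'
from h import *
snap("side","s24",220,340,230,350,5)
E
```

```text
(no output)
```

View pics/s24.png

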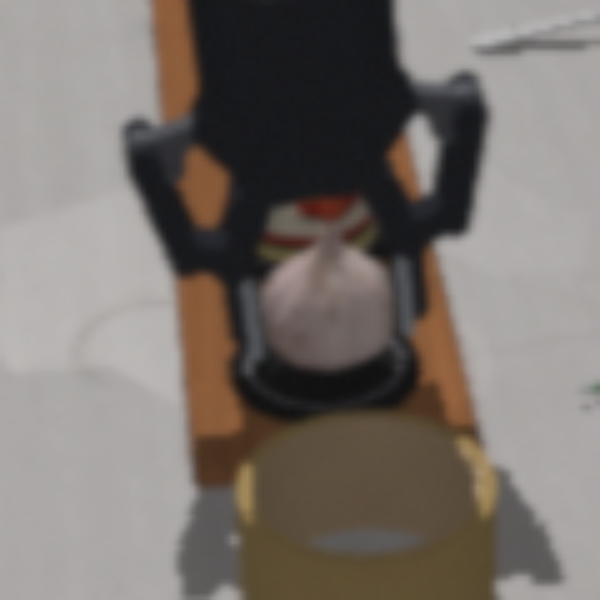

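```bash
python3 - <<'E'
from h import *
k=get_calibration("side");M=k["camera_from_world"]
def pr(p):
    c=M@np.array([*p,1]);u=k["mtx"]@c[:3];u=u/u[2];return u[:2]
print((pr((.6215,.136,0))-[290,160])*5, "bottom seen 310,455")
print((pr((.4353,-.0835,.016))-[220,230])*5,(pr((.4353,-.0835,.0195))-[220,230])*5, "bottom seen 330,372")
E
```

```text
[307.01867297 446.7819656 ] bottom seen 310,455
[325.76456845 362.40453119] [325.61684084 354.85137315] bottom seen 330,372
```

Call:
{"fn": "apply_moves", "kwargs": {
  "increments": [40,2,0,3,0,40,0,0,0,0,40,0,0,0,0,58,0,0,0,0,68,0,0,0,0,78,0,0,0,0,85,0,0,0,0]
}}

```text
t: 36.33
eef_pos: [0.4414, -0.0775, -0.0099]
tool_rot: [0.016, 0.715, 0.698, 0.048]
contact_force: [0.3, -0.5, -0.1]
gripper_width: 0.996
```

```bash
python3 - <<'E'
from h import *
snap("side","s25",220,340,230,350,5)
E
```

```text
(no output)
```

View pics/s25.png

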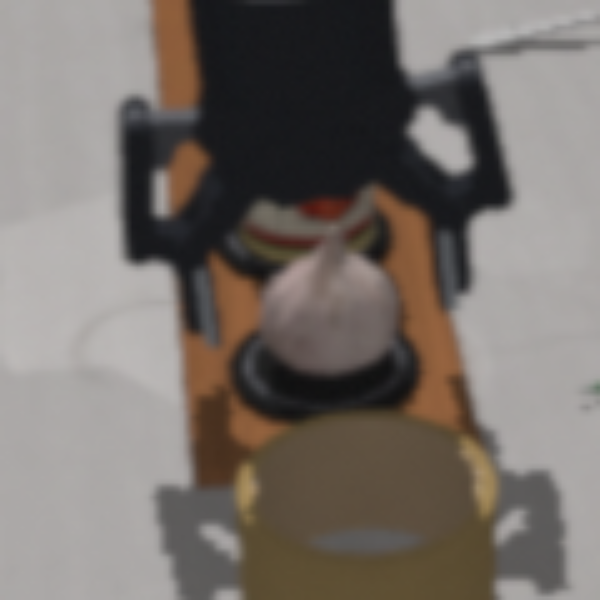

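Call:
{"fn": "apply_moves", "kwargs": {
  "increments": [85,0,0,-30,0,85,0,0,-45,0,85,0,0,-45,0,85,0,0,-45,0,85,40,20,0,0,85,50,20,0,0,85,50,20,0,0,85,50,20,0,0,85,50,20,0,0,85,50,20,0,0,85,50,0,0,0,85,50,0,0,0]
}}

```text
t: 37.88
eef_pos: [0.5603, 0.308, 0.1913]
tool_rot: [0.015, 0.719, 0.693, 0.05]
contact_force: [0.5, -0.1, 0.4]
gripper_width: 0.997
```

Call:
{"fn": "apply_moves", "kwargs": {
  "increments": [85,50,0,0,0,85,50,0,0,0,85,50,0,0,0,85,0,0,0,0,85,0,0,0,0]
}}

```text
t: 38.5
eef_pos: [0.5622, 0.4671, 0.1966]
tool_rot: [0.015, 0.717, 0.695, 0.049]
contact_force: [-0.4, -1.1, -0.4]
gripper_width: 0.994
```

```bash
cat > chk.py <<'E'
from h import *
import sys
from scipy.optimize import least_squares
np.set_printoptions(precision=4,suppress=True)
p,d=read_camera("side");q,e=read_camera("top")
a=sys.argv[1]
cv2.imwrite(f"pics/{a}s.png",cv2.resize(p[150:350,210:370],None,fx=3,fy=3));cv2.imwrite(f"pics/{a}t.png",cv2.resize(q[210:320,190:510],None,fx=2.4,fy=2.4))
B={"jar":(.0205,.105,(.4478,.216)),"shaker":(.022,.09,(.4433,.1164)),"tin":(.0285,.072,(.4384,.016)),"garlic":(.028,.056,(.4353,-.0835))}
for c,D in(("top",e),("side",d)):
    P=cloud(c,D,np.ones_like(D,bool))
    for n,(r,h,t) in B.items():
        m=(np.hypot(P[:,0]-t[0],P[:,1]-t[1])<.045)&(P[:,2]>.024)
        Q=P[m];out=[]
        for lo,hi in((.03,.05),(.016+h*.55,.016+h*.8),(.016+h*.85,.03+h)):
            s=Q[(Q[:,2]>lo)&(Q[:,2]<hi)]
            if len(s)<15: out.append(None);continue
            f=least_squares(lambda v:np.hypot(s[:,0]-v[0],s[:,1]-v[1])-r,t,loss="soft_l1",f_scale=.003).x-t
            out.append(np.round(f*1000,1))
        print(c,n,"offset mm low/mid/top",out,"topz",np.percentile(Q[:,2],98) if len(Q) else None)
for n in("mug","tape_roll"):
    for r in outline_of("top",n)[:1]:
        P=cloud("top",e,r["pixels"]);T=P[P[:,2]>np.percentile(P[:,2],97)-.01];print(n,(T.min(0)+T.max(0))/2)
E
python3 chk.py c1
```

```text
top jar offset mm low/mid/top [array([1.3, 2.6]), array([1.8, 2.8]), array([ 5. , -0.2])] topz 0.12456387311715097
top shaker offset mm low/mid/top [array([-0.5, -5.8]), array([ 3.3, -4.9]), array([ 14.3, -11.4])] topz 0.10693411306952956
top tin offset mm low/mid/top [array([2.7, 1.8]), array([3., 2.]), array([-0.5, -1.2])] topz 0.08933890413005861
top garlic offset mm low/mid/top [array([5. , 0.2]), array([18.9, -1.6]), array([ 21.6, -16. ])] topz 0.06628604878721849
side jar offset mm low/mid/top [array([0.6, 0.6]), array([0.2, 2.7]), array([0.8, 3.2])] topz 0.12320785894706837
side shaker offset mm low/mid/top [None, array([-2.9,  0.7]), array([-2.8,  5.5])] topz 0.10574645943390523
side tin offset mm low/mid/top [array([1.1, 2. ]), array([1.3, 2.3]), array([1.6, 1.4])] topz 0.08904224941843865
side garlic offset mm low/mid/top [array([1.3, 4.9]), array([ 2.3, 13.6]), array([-25.7,   1.8])] topz 0.06722378641200333
mug [0.4583 0.3409 0.0905]
tape_roll [ 0.4332 -0.2066  0.0466]
```

View pics/c1s.png

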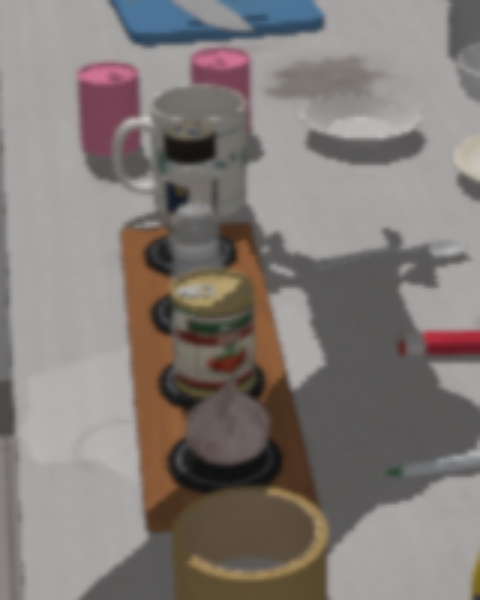

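View pics/c1t.png

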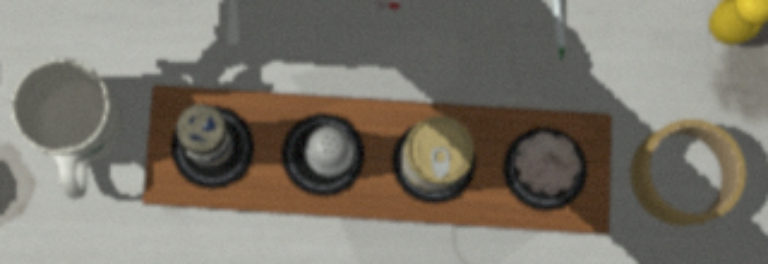

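```bash
python3 - <<'E'
from h import *
hand_in();o=get_obs();print(o["t"])
E
```

```text
the job is handed in; nothing more can be done
the job is handed in; nothing more can be done
```

The job is handed in at about 38.7 s, with all four things on the mats. From the mug's end (left) to the roll of tape: spice jar, pepper shaker, small tin, garlic bulb. I moved each one from behind the row with a top grasp.

**Final checks (top and side cameras):**

| Thing | Distance from mat centre |
|---|---|
| Spice jar | about 2–3 mm |
| Pepper shaker | about 3–6 mm (the noisiest fit, because of its clear body) |
| Small tin | about 3 mm |
| Garlic bulb | about 5 mm |

- **Standing:** the heights measured at their tops, and both pictures, show them upright on the mats and released.
- **Mug and tape:** neither moved by more than about 1 mm.
- **Arm:** it was parked clear at about (0.56, 0.47, 0.20) with the gripper open.

**What disagreed:**
- **Finger height:** the cameras showed the fingertips about 30 mm higher than the reported tool position, beyond the 13 mm swing expected when open. I set the grasp heights from the pictures instead.
- **Tool tilt:** the tool gradually leaned to about 0.09 rad over the moves, so I corrected each placing by eye before letting go.
- **Fits near the tops:** the position fits near the tops of the shaker and garlic scattered by up to about 25 mm. They assume straight sides, which those two don't have there, so I left them out.

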